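Ballast a batting tee, then squeeze its button and hold it extended

ROBOT

A 7-joint arm with a two-finger parallel gripper is mounted at the origin on the work surface. World frame = base frame: x ahead of the robot, y to its left, z up, the work surface at z = 0. Lengths are in m, angles in degrees, forces in N, time in s.
With the tool pointing down it reaches from about 0.425 to 0.875 m from the base axis. Payload 4.7 kg.
Tool frame: the origin (TCP) lies between the finger pads; the fingertips stand 8 mm ahead of it and the grasp point (between the pads) lies 11 mm behind it (env.tip_extent is the distance from the TCP to the fingertips, in m); z points along the fingers, y is the line along which they close (so a half turn about z gives the same grasp; the last joint's range is limited). The gripper opens to 87 mm and grips with 3 to 60 N. Pads are 19 mm wide; open, the fingers measure 117 mm over their backs; the gripper's body (75 mm by 190 mm) begins 51 mm behind the grasp point.
Start: joints at [65.495, 18.392, -4.016, 83.108, 1.295, 78.541, -3.26], TCP at [0.278, -0.588, 0.231] pointing down, gripper open.
Joint ranges: [-163.93, 163.93], [-17.29, 119.83], [-79.2, 71.16], [3.27, 140.29], [-89.18, 269.18], [5.43, 117.66], [-154.24, 154.24]. Speed limits (degrees/s): [147.25, 147.25, 180, 180, 180, 180, 180].

INTERFACE

Orientations are given as [roll, pitch, yaw] about the fixed x, y, z axes, in that order (R = Rz(yaw) Ry(pitch) Rx(roll)).
In Python, from cell import sensors, vision, workorder, env gives the robot as it stands.
- The arm moves only by the tool drive_tool, never from a script. Its argument "moves" is a list of rows, each an object of numbers: "x", "y", "z": the shift along the tool's x, y, z in mm; "rx", "ry", "rz": the turn, a rotation vector about the tool's x, y, z in rad; "fingers": the closure, from -1 (fully open) to 1 (shut). In form: [{"x": .., "y": .., "z": .., "rx": .., "ry": .., "rz": .., "fingers": ..}, ...]. A call has 1 to 20 rows; each row is the pose to reach, as a shift and turn from the pose commanded when the call began, along the tool's axes at that moment; what a row does not reach only later rows make up. A row lasts 1/8 s, in which the tool goes at most 62.5 mm and 10.7 degrees, less where a joint would pass 70% of its speed; a pose out of reach is approached as far as the arm can. A call with a gripper value outside its range is refused whole. The fingers move at their own pace and stop on an object; "force" is the grip in N (left out, the last holds). Time passes only in rows, so rows that repeat a pose let the fingers close. It gives the time, the measured TCP pose, the force, the opening and the grip force at its end, in the units of the state.
- sensors.get_obs(): the state, without advancing time (a new reading comes with each control period).
- vision.read_camera(name): name is "side" or "top" or "wrist"; returns a dict with "image" (384x512x3 uint8, red, green, blue), "fx", "fy", "cx", "cy" (pixels), "R" (3x3) and "t" (3): a world point X has camera coordinates R X + t. Camera axes: x right, y down, z forward; pixel columns grow to the right and rows downward; lengths in m; the calibration is good to about 2 mm. The wrist camera is an equidistant fisheye: a pixel r from the principal point sees the ray r / f radians off the axis. A picture is of the moment at which its call begins. There is no depth.
- workorder.sign_off(): hands the job in; it is judged then, once.
The state is a dict: "time_s": time; "qpos": joint angles; "joint_velocities": joint speeds; "effort": joint torques, N m; "tool_pos": TCP position; "tool_rot": TCP orientation; "force": force on the tool from outside, world axes, zero at the start; "wrist_torque": the same for the moment, N m; "grip_width": finger opening in m; "grasp_force": force on a finger pad.
Only numpy, scipy, OpenCV 4.12 (cv2) and the standard library are available. Lean on these libraries where they do the work, as an engineer would, in place of code of your own. Each camera call takes 0.05 s, during which the arm holds its last target. There are 200 camera calls.

TASK

Lower the steel ballast plate over the two pins of the batting tee's foot, keeping hold of it until it is down, and let go of it once it lies flush. Then take the tee's head so that your grip squeezes the side button fully in, pull the post straight up past its first stop to its second stop (fully extended), and finish while holding it there with the button still squeezed in and the plate still flush. Leave the carton, the bat and the jar alone.

Things in the scene. Friction and masses are not known exactly. Their poses are not given: they have to be found in the camera images.
- foot: the batting tee's foot: a black plastic slab 200 x 280 mm (x, y), its top 24 mm above the counter, fixed to the counter. Origin under its centre, z up. On it stand two steel locating pins and, at y = +90 mm, a black upright outer tube 40 mm in diameter whose top is 144 mm above the counter. A grey head with a rubber cup sits on the post that slides in this tube
- seat (a point): the point on the foot's top face (24 mm above the counter) midway between the two locating pins, at (0, -50, 24) mm in the foot's frame, with the foot's axes. The pins stand at x = -55 and +55 mm from it; each is 12 mm in diameter and 24 mm high, the top 8 mm tapering to 5 mm
- plate: the loose ballast plate on the counter: dark steel, 170 x 60 x 10 mm (x, y, z), 0.5 to 0.8 kg. Origin at the centre of its underside, z up. Two 14 mm through holes at x = -55 and +55 mm. A grip rib along x on the middle of its top, 70 mm long, 14 mm wide (y), up to 48 mm above the underside. It fits the pins either way round; seated, its origin is at seat
- head: the grey head on the tee's post: a block 40 x 30 x 44 mm (x, y, z), origin at the centre of its underside, axes as the foot's; underside 159 mm above the counter with the post down. A black rubber cup, 30 mm wide, 14 mm high, tops it. Grip it from above across y, one pad on the button, the other on its -y face: 36 mm wide with the button out, 31 mm with it in
- button_face (a point): centre of the outer face of the black release button, 24 x 18 mm (x, z), on the head's +y side, standing out 6 mm from it, 22 mm above the head's underside (181 mm above the counter when the post is down). It moves with the button and the head
- button (a joint): travel of the release button towards -y of the head: 0 m out, 0.005 m fully in; a spring of about 2 N at the start, 10 N fully in, pushes it out. While in, it frees the post; while out, the post is latched when at a stop
- post (a joint): height of the post above its lowest position: 0 m latched down (start), 0.050 first stop, 0.100 second stop, solid end just past it at 0.102 m. Post and head weigh about 0.2 kg, friction 1 N. With the button held in, the post passes the first stop freely; with it let out, it latches there; between stops it drops if let go
- carton: bystander: a cardboard carton 80 x 100 x 60 mm, origin under its centre
- bat: bystander: a table-tennis bat lying flat, blade 150 mm across and 10 mm thick, origin under the blade's centre, handle along +x to 175 mm
- jar: bystander: a jar 56 mm in diameter, 75 mm high, origin under its centre
There are look-alikes about, which are no part of the job. Of the things shaped like the plate, the steel one is meant.

How it is judged:
By the outcome, as a careful person would: the job done as asked, in the order asked, and still so for the second after the job is handed in, while the arm keeps its last pose, push and grip.
It also fails if it takes over 67 s, if anything falls off the work surface, if the arm or the gripper's body presses on something with over 40 N, if the wrist force passes 120 N, or if a joint passes its speed limit or range.

## Working session

There is one attempt and no reset: what is moved stays moved. The work goes in short steps, Python scripts to look and compute and a tool call to move; the robot and the scene stay as the last step left them, time stands still between calls to the robot, and variables do not carry over. Pictures are saved under pics/ and viewed, at most 13 in all, crops included, and the job is handed in when it is done.

Besides the shell and the picture viewer there is one more tool, called after ">>>" as name(argument=value, ...) on one line, values as JSON. drive_tool: Moves the arm, as the interface text tells. Its arguments: {"type":"object","properties":{"moves":{"type":"array"},"force":{"type":"number"}},"required":["moves"]}

```bash
mkdir -p pics; cat > h.py <<'E'
from cell import sensors, vision, workorder, env
import numpy as np, cv2
def cam(n,save=None):
    c=vision.read_camera(n)
    if save: cv2.imwrite(f'pics/{save}.png',cv2.cvtColor(c['image'],cv2.COLOR_RGB2BGR))
    return c
def ray(c,u,v):
    R,t=np.array(c['R']),np.array(c['t'])
    return -R.T@t
def cast(c,u,v,z,fish=False):
    R,t=np.array(c['R']),np.array(c['t']); o=-R.T@t
    a=(u-c['cx'])/c['fx'];b=(v-c['cy'])/c['fy']
    if fish:
        r=np.hypot(a,b); s=np.sin(r)/max(r,1e-9); d=np.array([a*s,b*s,np.cos(r)])
    else: d=np.array([a,b,1.])
    d=R.T@d
    return o+d*(z-o[2])/d[2]
def proj(c,X,fish=False):
    p=np.array(c['R'])@np.array(X)+np.array(c['t'])
    if fish:
        r=np.hypot(p[0],p[1]); k=np.arctan2(r,p[2])/max(r,1e-9); a,b=p[0]*k,p[1]*k
    else: a,b=p[0]/p[2],p[1]/p[2]
    return c['cx']+c['fx']*a,c['cy']+c['fy']*b
E
python3 - <<'E'
from h import *
a=cam('top','top0');b=cam('side','side0');w=cam('wrist','wrist0')
for c in (a,b,w): print(c['fx'],-np.array(c['R']).T@c['t'])
o=sensors.get_obs();print(o['time_s'],o['tool_pos'],o['tool_rot'],env.tip_extent)
E
```

```text
355.37454358667077 [ 0.34313843 -0.07090166  1.4054348 ]
469.8554821788317 [-0.16149083  0.68182012  1.13557632]
297.3186396354542 [ 0.34607892 -0.55516005  0.3841557 ]
0.15 [ 0.27768668 -0.58723851  0.2297023 ] [-1.79914405e+02  3.82431906e-03  2.53107848e+01] 0.008
```

```bash
cd pics; python3 -c "
import cv2
a=cv2.imread('top0.png');print(a.shape)"
```

```text
(384, 512, 3)
```

View pics/top0.png

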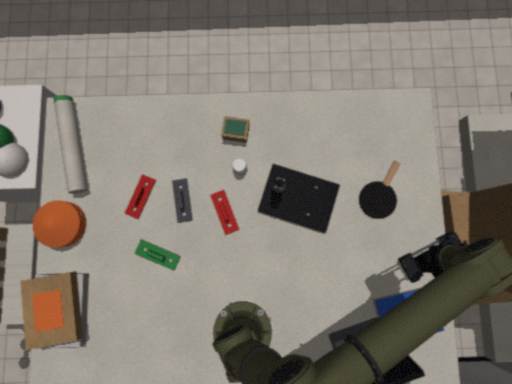

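View pics/side0.png

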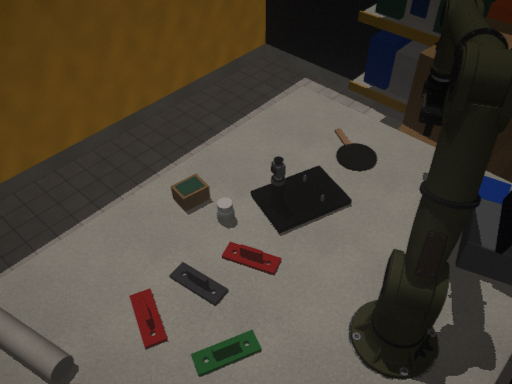

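The top view shows the foot at about (300,198), the dark steel plate at (182,200), the jar at (240,166), the carton at (235,128) and the bat at (378,200). Red and green look-alike plates lie around them. The side view agrees: plate at (199,283), foot at (300,198), head at (278,165).

```bash
python3 - <<'E'
from h import *
a=cam('top');b=cam('side')
def blobs(c,x0,x1,y0,y1,lo,hi):
    h=cv2.cvtColor(c['image'],cv2.COLOR_RGB2HSV)
    m=((h[...,2]>=lo)&(h[...,2]<=hi)&(h[...,1]<120)).astype(np.uint8); k=np.zeros_like(m);k[y0:y1,x0:x1]=1
    cs,_=cv2.findContours(m*k,cv2.RETR_EXTERNAL,cv2.CHAIN_APPROX_NONE)
    q=max(cs,key=cv2.contourArea); return cv2.minAreaRect(q)
for c,n,r in((a,'plate',(165,198,170,230)),(a,'foot',(250,345,158,240)),(b,'plate',(165,232,258,305))):
    R=blobs(c,*r,0,105); z=.010 if n=='plate' else .024
    P=[cast(c,*p,z).round(4)[:2] for p in cv2.boxPoints(R)]
    print(n,R,cast(c,*R[0],z).round(4)); print(np.array(P).tolist())
A=cv2.resize(cv2.cvtColor(a['image'],cv2.COLOR_RGB2BGR)[150:250,160:350],None,fx=4,fy=4,interpolation=2)[:, :760]
B=cv2.resize(cv2.cvtColor(b['image'],cv2.COLOR_RGB2BGR)[145:235,240:360],None,fx=4,fy=4,interpolation=2)
cv2.imwrite('pics/a1.png',A)
E
```

```text
plate ((181.9191436767578, 200.38009643554688), (42.638816833496094, 14.830892562866211), 82.56858825683594) [0.5003 0.2304 0.01  ]
[[0.5822, 0.2713], [0.5885, 0.2126], [0.4198, 0.1902], [0.4137, 0.2479]]
foot ((298.4625549316406, 198.2659912109375), (71.80364990234375, 51.77281951904297), 17.474775314331055) [ 0.496  -0.2286  0.024 ]
[[0.4456, -0.0632], [0.6399, -0.1294], [0.5468, -0.3955], [0.3562, -0.3248]]
plate ((198.71629333496094, 283.1514892578125), (59.09394454956055, 21.826963424682617), 31.82744789123535) [0.4955 0.2325 0.01  ]
[[0.5778, 0.2778], [0.6044, 0.2115], [0.415, 0.1883], [0.3959, 0.2517]]
```

View pics/a1.png

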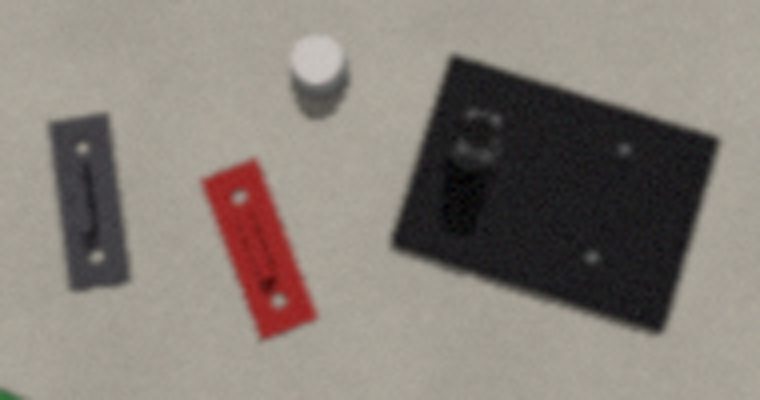

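The crop shows the steel plate's holes at about (83,148) and (96,257), and the pins at (624,148) and (592,257). The head is at about (478,135).

```bash
cat >> h.py <<'E'
from scipy.spatial.transform import Rotation as Ro
def plan(targets):  # [(x,y,z,yaw)], prints tool-frame deltas (mm, rad) from the present pose
    o=sensors.get_obs(); R0=Ro.from_euler('xyz',o['tool_rot'],degrees=True); p=np.array(o['tool_pos'])
    for x,y,z,w in targets:
        d=R0.inv().apply(np.array([x,y,z])-p)*1000; r=(R0.inv()*Ro.from_euler('xyz',[180,0,w],degrees=True)).as_rotvec()
        print(d.round(1),r.round(4))
    print('pose',p.round(4),np.round(o['tool_rot'],2),'q',np.round(o['qpos'],1),'F',np.round(o['force'],1),'g',o['grip_width'],o['grasp_force'],'t',o['time_s'])
E
python3 - <<'E'
from h import *
plan([(.38,-.45,.36,0),(.42,-.255,.36,-19),(.41,.21,.30,7.7)])
E
```

```text
[ 151.1  -80.6 -129.9] [-8.000e-04  2.000e-04  4.418e-01]
[ 270.7 -239.8 -129.7] [-8.000e-04  4.000e-04  7.735e-01]
[ 460.5 -664.3  -69.4] [-8.000e-04  2.000e-04  3.075e-01]
pose [ 0.2778 -0.5874  0.2301] [-179.95    0.     25.32] q [65.5 18.4 -4.  83.1  1.3 78.5 -3.3] F [-0.2 -1.   0.4] g 0.08676951308302472 0.0 t 0.25
```

>>> drive_tool(moves=[{"x": 50,"y": -27,"z": -43,"rz": 0.147,"fingers": -1},{"x": 100,"y": -54,"z": -86,"rz": 0.294,"fingers": -1},{"x": 151,"y": -81,"z": -130,"rz": 0.442,"fingers": -1},{"x": 180,"y": -120,"z": -130,"rz": 0.52,"fingers": -1},{"x": 210,"y": -160,"z": -130,"rz": 0.61,"fingers": -1},{"x": 240,"y": -200,"z": -130,"rz": 0.69,"fingers": -1},{"x": 270,"y": -240,"z": -130,"rz": 0.773,"fingers": -1},{"x": 270,"y": -240,"z": -130,"rz": 0.773,"fingers": -1},{"x": 270,"y": -240,"z": -130,"rz": 0.773,"fingers": -1},{"x": 270,"y": -240,"z": -130,"rz": 0.773,"fingers": -1}])

```text
invalid input at $.moves[0]: expected keys x, y, z, rx, ry, rz, fingers
```

```bash
python3 - <<'E'
from h import *
c=cam('wrist','w1'); print(-np.array(c['R']).T@c['t'], c['cx'],c['cy'])
s=np.array([.4807,-.2752,.048]);d=.055*np.array([np.cos(np.radians(-19)),np.sin(np.radians(-19)),0])
print(proj(c,s+d,1),proj(c,s-d,1))
im=cv2.cvtColor(c['image'],cv2.COLOR_RGB2BGR)
cv2.imwrite('pics/w1b.png',cv2.resize(im,(768,576)))
plan([(.42,-.255,.36,-19)])
np.savez('w1.npz',**c)
E
```

```text
[ 0.3461363  -0.55526202  0.38463579] 252.3369306115293 192.65953768568465
(np.float64(133.32183081511744), np.float64(-83.48693243887817)) (np.float64(75.64786692742987), np.float64(-24.737618569214078))
[ 270.7 -239.8 -129.7] [-5.000e-04  3.000e-04  7.734e-01]
pose [ 0.2778 -0.5875  0.2302] [-1.7997e+02  1.0000e-02  2.5320e+01] q [65.5 18.4 -4.  83.1  1.3 78.5 -3.3] F [ 0.1 -0.3 -0.2] g 0.08698533186218094 0.0 t 0.3
```

View pics/w1b.png

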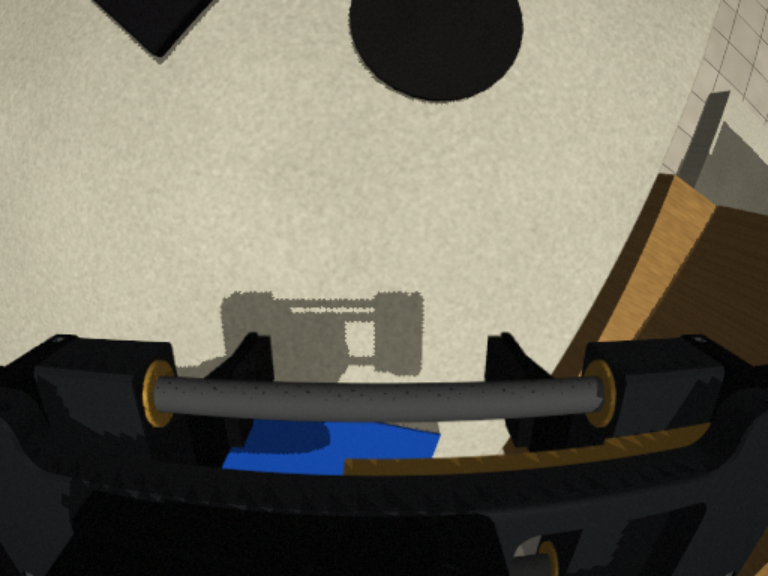

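The move was refused for lack of rx and ry. The wrist view from the start pose shows the fingers at the bottom (bar at row ~390 of 576). Image up is tool +x, so targets should lie ahead of the tool.

>>> drive_tool(moves=[{"x": 50,"y": -27,"z": -43,"rx": 0,"ry": 0,"rz": 0.147,"fingers": -1},{"x": 100,"y": -54,"z": -86,"rx": 0,"ry": 0,"rz": 0.294,"fingers": -1},{"x": 151,"y": -81,"z": -130,"rx": 0,"ry": 0,"rz": 0.442,"fingers": -1},{"x": 180,"y": -120,"z": -130,"rx": 0,"ry": 0,"rz": 0.52,"fingers": -1},{"x": 210,"y": -160,"z": -130,"rx": 0,"ry": 0,"rz": 0.61,"fingers": -1},{"x": 235,"y": -200,"z": -130,"rx": 0,"ry": 0,"rz": 0.69,"fingers": -1},{"x": 255,"y": -240,"z": -130,"rx": 0,"ry": 0,"rz": 0.773,"fingers": -1},{"x": 255,"y": -240,"z": -130,"rx": 0,"ry": 0,"rz": 0.773,"fingers": -1},{"x": 255,"y": -240,"z": -130,"rx": 0,"ry": 0,"rz": 0.773,"fingers": -1},{"x": 255,"y": -240,"z": -130,"rx": 0,"ry": 0,"rz": 0.773,"fingers": -1},{"x": 255,"y": -240,"z": -130,"rx": 0,"ry": 0,"rz": 0.773,"fingers": -1}])

```text
time_s: 1.68
tool_pos: [0.4055, -0.2627, 0.3602]
tool_rot: [-180.0, 0.0, -19.1]
force: [-0.5, 1.1, -0.8]
grip_width: 0.087
grasp_force: 0.0
```

```bash
python3 - <<'E'
from h import *
c=cam('wrist','w2'); print(-np.array(c['R']).T@c['t'], c['cx'],c['cy'])
s=np.array([.4807,-.2752,.048]);d=.055*np.array([np.cos(np.radians(-19)),np.sin(np.radians(-19)),0])
print(proj(c,s+d,1),proj(c,s-d,1))
im=cv2.cvtColor(c['image'],cv2.COLOR_RGB2BGR)
im=cv2.convertScaleAbs(im,alpha=2.)
cv2.imwrite('pics/w2b.png',cv2.resize(im,(768,576)))
plan([(.41,.20,.30,7.7)])
np.savez('w2.npz',**c)
E
```

```text
[ 0.47694418 -0.28717837  0.51476102] 252.3369306115293 192.65953768568465
(np.float64(244.59099330216043), np.float64(75.24632183628486)) (np.float64(244.74045416757977), np.float64(144.97497864297625))
[-146.8 -438.6   60.4] [-4.00e-04  5.00e-04 -4.67e-01]
pose [ 0.4056 -0.2625  0.3602] [-1.7998e+02  3.0000e-02 -1.9060e+01] q [ 44.2  -3.3 -13.6  92.8  -0.8  90.5 -78.5] F [-0.1  0.   0. ] g 0.08709035214501067 0.0 t 1.725
```

View pics/w2b.png

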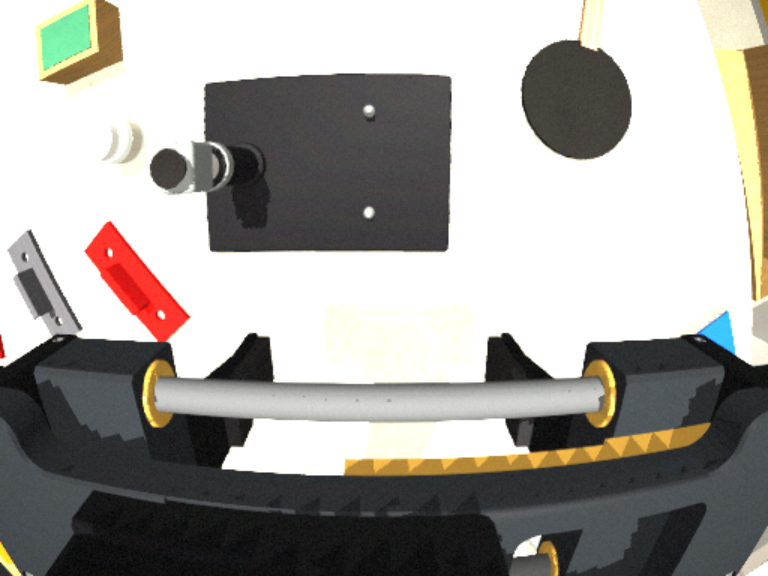

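The wrist view shows the pins at (369,111) and (369,212), the foot's outline from (205,75) to (450,250), the cup at about (170,168) and the jar at (115,140). The image is scaled by 1.5. Next I measure these and plan the view of the plate.

```bash
python3 - <<'E'
from h import *
from scipy.ndimage import label,center_of_mass
c=dict(np.load('w2.npz')); g=cv2.cvtColor(c['image'],cv2.COLOR_RGB2GRAY).astype(int)
def spot(u,v,r=7,th=40):
    s=g[v-r:v+r+1,u-r:u+r+1]; m=s>th
    y,x=center_of_mass(m); return u-r+x,v-r+y,m.sum()
P=[]
for u,v in((246,74),(246,141)):
    x,y,n=spot(u,v); X=cast(c,x,y,.044,1); P.append(X); print((x,y,n),X.round(4))
d=P[0]-P[1];print('pins mid',((P[0]+P[1])/2).round(4),'dist',np.linalg.norm(d),'yaw',np.degrees(np.arctan2(d[1],d[0])))
# foot outline
m=((g<60)).astype(np.uint8); k=np.zeros_like(m);k[40:172,137:305]=1
q=max(cv2.findContours(m*k,0,1)[0],key=cv2.contourArea)
Q=np.array([cast(c,*p[0],.024,1)[:2] for p in q],np.float32); print('foot',cv2.minAreaRect(Q[Q[:,1]<-.12]))
# top cam pins, jar
a=cam('top')
T=[cast(a,316,187,.044),cast(a,308.,214.25,.044)]
print('top pins',T,'jar',cast(a,240,164.5,.075),'carton',cast(a,235,127,.06))
print('cup wrist',cast(c,170/1.5,168/1.5,.217,1),'cup top',cast(a,160+483/4,150+118/4,.217))
E
```

```text
(np.float64(245.68055555555554), np.float64(72.73611111111111), np.int64(72)) [ 0.5364 -0.2961  0.044 ]
(np.float64(245.5), np.float64(141.08333333333334), np.int64(60)) [ 0.4338 -0.2602  0.044 ]
pins mid [ 0.4851 -0.2781  0.044 ] dist 0.10872907820224494 yaw -19.244778031319804
foot ((0.5000319480895996, -0.23154515027999878), (0.27463090419769287, 0.19787508249282837), 70.88386535644531)
top pins [array([ 0.535886  , -0.29575839,  0.044     ]), array([ 0.43141263, -0.2602172 ,  0.044     ])] jar [ 0.6254215 -0.0049555  0.075    ] carton [0.77912834 0.01285577 0.06      ]
cup wrist [ 0.52923274 -0.14813314  0.217     ] cup top [ 0.53998985 -0.1491829   0.217     ]
```

>>> drive_tool(moves=[{"x": 0,"y": -62,"z": 0,"rx": 0,"ry": 0,"rz": 0,"fingers": -1},{"x": 0,"y": -124,"z": 0,"rx": 0,"ry": 0,"rz": -0.07,"fingers": -1},{"x": 0,"y": -186,"z": 0,"rx": 0,"ry": 0,"rz": -0.17,"fingers": -1},{"x": -20,"y": -245,"z": 0,"rx": 0,"ry": 0,"rz": -0.27,"fingers": -1},{"x": -60,"y": -295,"z": 10,"rx": 0,"ry": 0,"rz": -0.37,"fingers": -1},{"x": -100,"y": -350,"z": 30,"rx": 0,"ry": 0,"rz": -0.467,"fingers": -1},{"x": -145,"y": -400,"z": 50,"rx": 0,"ry": 0,"rz": -0.467,"fingers": -1},{"x": -157,"y": -440,"z": 60,"rx": 0,"ry": 0,"rz": -0.467,"fingers": -1},{"x": -157,"y": -440,"z": 60,"rx": 0,"ry": 0,"rz": -0.467,"fingers": -1},{"x": -157,"y": -440,"z": 60,"rx": 0,"ry": 0,"rz": -0.467,"fingers": -1},{"x": -157,"y": -440,"z": 60,"rx": 0,"ry": 0,"rz": -0.467,"fingers": -1},{"x": -157,"y": -440,"z": 60,"rx": 0,"ry": 0,"rz": -0.467,"fingers": -1}])

```text
time_s: 3.28
tool_pos: [0.401, 0.2044, 0.3007]
tool_rot: [-180.0, -0.0, 7.6]
force: [-0.1, -1.0, -0.6]
grip_width: 0.0869
grasp_force: 0.0
```

```bash
python3 - <<'E'
from h import *
c=cam('wrist'); np.savez('w3.npz',**c)
im=cv2.cvtColor(c['image'],cv2.COLOR_RGB2BGR)
cv2.imwrite('pics/w3b.png',cv2.resize(cv2.convertScaleAbs(im,alpha=1.5),(768,576)))
plan([])
E
```

```text
pose [0.4009 0.2046 0.3007] [-1.80e+02 -1.00e-02  7.67e+00] q [  20.5   -8.7  -45.1  102.    -6.1   84.2 -105.9] F [ 1.  -0.1 -0. ] g 0.08731070407471546 0.0 t 3.325
```

View pics/w3b.png

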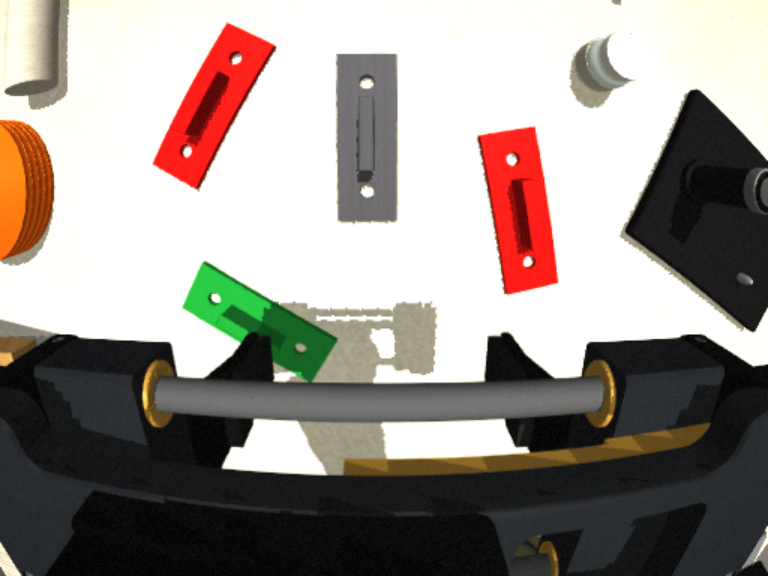

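The view shows the steel plate upright in the picture, from (337,55) to (397,220), with holes at (367,82) and (367,191) and the rib at (367,140).

```bash
cat >> h.py <<'E'
def line(c,u,v,fish=False):
    o=-np.array(c['R']).T@np.array(c['t']); p=cast(c,u,v,0.,fish); d=p-o; return o,d/np.linalg.norm(d)
def tri(ls):
    A=sum(np.eye(3)-np.outer(d,d) for o,d in ls); b=sum((np.eye(3)-np.outer(d,d))@o for o,d in ls); return np.linalg.solve(A,b)
E
python3 - <<'E'
from h import *
c=dict(np.load('w3.npz')); g=cv2.cvtColor(c['image'],cv2.COLOR_RGB2GRAY).astype(int)
m=(g<100).astype(np.uint8); k=np.zeros_like(m);k[30:155,215:275]=1; m*=k
cs,h=cv2.findContours(m,cv2.RETR_CCOMP,cv2.CHAIN_APPROX_NONE)
i=max(range(len(cs)),key=lambda j:cv2.contourArea(cs[j]))
Q=np.array([cast(c,*p[0],.010,1)[:2] for p in cs[i]],np.float32);print('outline',cv2.minAreaRect(Q))
H=[]
for j in range(len(cs)):
    if h[0][j][3]==i and cv2.contourArea(cs[j])>15:
        q=cs[j][:,0].mean(0); H.append(q); print('hole',q,cast(c,*q,.010,1).round(4))
a=cam('top');b=cam('side')
T=[(160+83/4,150+148/4),(160+96/4,150+257/4)]
H=sorted(H,key=lambda q:q[1])
for q,t in zip(H,T): print('hole tri',tri([line(c,*q,1),line(a,*t)]).round(4))
# rib end, top corner: rib dark end face top edge in w3
w2=dict(np.load('w2.npz'))
for p,q in (((246,72.5),(316,187)),((245.5,140.5),(308,214.25))): print('pin tri',tri([line(w2,*p,1),line(a,*q)]).round(4))
print('cup tri',tri([line(w2,170/1.5,168/1.5,1),line(a,160+483/4,150+118/4)]).round(4))
s=(g[58:125,232:260]); print(s[10::6].tolist())
E
```

```text
outline ((0.5032895803451538, 0.23110757768154144), (0.16967634856700897, 0.05918540433049202), 7.854344367980957)
hole [244.66666667 127.2962963 ] [0.4489 0.2228 0.01  ]
hole [244.2  55.6] [0.5562 0.2379 0.01  ]
hole tri [ 0.5571  0.2384 -0.0023]
hole tri [ 0.4472  0.2237 -0.0023]
pin tri [ 0.5371 -0.2968  0.0374]
pin tri [ 0.4329 -0.2607  0.0349]
cup tri [ 0.5342 -0.1489  0.2193]
[[77, 77, 78, 77, 79, 78, 76, 63, 74, 76, 78, 77, 77, 77, 79, 78, 59, 60, 77, 77, 76, 77, 79, 77, 77, 76, 76, 80], [76, 78, 76, 79, 78, 77, 71, 60, 74, 76, 75, 77, 75, 75, 80, 77, 62, 60, 76, 78, 77, 76, 78, 77, 77, 75, 77, 79], [76, 76, 77, 77, 80, 67, 41, 56, 74, 75, 78, 77, 78, 79, 80, 76, 61, 48, 76, 77, 77, 77, 77, 76, 76, 75, 75, 78], [74, 75, 76, 74, 78, 77, 61, 60, 73, 80, 78, 77, 76, 79, 78, 78, 61, 46, 78, 75, 77, 79, 80, 75, 74, 76, 75, 77], [77, 75, 75, 78, 78, 59, 38, 59, 71, 75, 76, 79, 78, 77, 76, 77, 63, 46, 77, 76, 75, 77, 76, 74, 75, 75, 74, 76], [74, 73, 74, 74, 77, 76, 50, 56, 72, 76, 77, 79, 75, 76, 78, 77, 66, 48, 76, 76, 76, 77, 78, 76, 76, 75, 76, 75], [75, 75, 73, 75, 76, 54, 35, 55, 72, 77, 78, 78, 76, 77, 75, 75, 64, 50, 78, 76, 77, 77, 77, 75, 74, 74, 75, 75], [73, 74, 73, 73, 77, 79, 45, 60, 77, 76, 73, 75, 78, 75, 75, 74, 65, 50, 77, 75, 75, 79, 77, 74, 74, 74, 74, 74], [78, 76, 74, 71, 77, 77, 45, 37, 38, 36, 39, 37, 35, 38, 37, 40, 44, 77, 78, 77, 74, 79, 75, 76, 76, 73, 74, 75], [76, 76, 73, 74, 73, 77, 75, 75, 73, 73, 68, 70, 73, 79, 69, 67, 75, 75, 76, 75, 73, 75, 77, 75, 75, 74, 76, 74]]
```

```bash
python3 - <<'E'
from h import *
plan([(.5030,.2308,.10,7.85),(.5030,.2308,.023,7.85)])
E
```

```text
[104.8 -11.8 200.6] [ 0.0001 -0.0002 -0.0023]
[104.8 -11.8 277.6] [ 0.0001 -0.0002 -0.0023]
pose [0.4007 0.205  0.3006] [ 1.80e+02 -1.00e-02  7.72e+00] q [  20.5   -8.7  -45.1  102.    -6.1   84.2 -106. ] F [ 0.5 -0.1  0.2] g 0.08682817538676095 0.0 t 3.425
```

>>> drive_tool(force=40, moves=[{"x": 35,"y": -4,"z": 50,"rx": 0,"ry": 0,"rz": 0,"fingers": -1},{"x": 70,"y": -8,"z": 100,"rx": 0,"ry": 0,"rz": 0,"fingers": -1},{"x": 104.8,"y": -11.8,"z": 150,"rx": 0,"ry": 0,"rz": -0.002,"fingers": -1},{"x": 104.8,"y": -11.8,"z": 200,"rx": 0,"ry": 0,"rz": -0.002,"fingers": -1},{"x": 104.8,"y": -11.8,"z": 230,"rx": 0,"ry": 0,"rz": -0.002,"fingers": -1},{"x": 104.8,"y": -11.8,"z": 260,"rx": 0,"ry": 0,"rz": -0.002,"fingers": -1},{"x": 104.8,"y": -11.8,"z": 277,"rx": 0,"ry": 0,"rz": -0.002,"fingers": -1},{"x": 104.8,"y": -11.8,"z": 277,"rx": 0,"ry": 0,"rz": -0.002,"fingers": -1},{"x": 104.8,"y": -11.8,"z": 277,"rx": 0,"ry": 0,"rz": -0.002,"fingers": -1},{"x": 104.8,"y": -11.8,"z": 277,"rx": 0,"ry": 0,"rz": -0.002,"fingers": 1},{"x": 104.8,"y": -11.8,"z": 277,"rx": 0,"ry": 0,"rz": -0.002,"fingers": 1},{"x": 104.8,"y": -11.8,"z": 277,"rx": 0,"ry": 0,"rz": -0.002,"fingers": 1},{"x": 104.8,"y": -11.8,"z": 277,"rx": 0,"ry": 0,"rz": -0.002,"fingers": 1},{"x": 104.8,"y": -11.8,"z": 277,"rx": 0,"ry": 0,"rz": -0.002,"fingers": 1},{"x": 104.8,"y": -11.8,"z": 277,"rx": 0,"ry": 0,"rz": -0.002,"fingers": 1},{"x": 104.8,"y": -11.8,"z": 277,"rx": 0,"ry": 0,"rz": -0.002,"fingers": 1}])

```text
time_s: 5.42
tool_pos: [0.5026, 0.2314, 0.0235]
tool_rot: [180.0, 0.0, 7.9]
force: [0.2, -0.2, 1.2]
grip_width: 0.0249
grasp_force: 0.0
```

```bash
python3 - <<'E'
from h import *
plan([(.503,.2308,.30,7.85)])
E
```

```text
[   0.3    0.6 -276.5] [0.0001 0.0001 0.0008]
pose [0.5026 0.2314 0.0235] [180.    0.    7.9] q [  11.    24.7  -45.2  107.9   21.    56.  -125.7] F [ 0.2 -0.2  1.2] g 0.024936289081893777 0.0 t 5.425
```

>>> drive_tool(moves=[{"x": 0,"y": 0,"z": 0,"rx": 0,"ry": 0,"rz": 0,"fingers": 1},{"x": 0,"y": 0,"z": 0,"rx": 0,"ry": 0,"rz": 0,"fingers": 1},{"x": 0,"y": 0,"z": 0,"rx": 0,"ry": 0,"rz": 0,"fingers": 1},{"x": 0,"y": 0,"z": 0,"rx": 0,"ry": 0,"rz": 0,"fingers": 1},{"x": 0,"y": 0,"z": -15,"rx": 0,"ry": 0,"rz": 0,"fingers": 1},{"x": 0,"y": 0,"z": -50,"rx": 0,"ry": 0,"rz": 0,"fingers": 1},{"x": 0,"y": 0,"z": -100,"rx": 0,"ry": 0,"rz": 0,"fingers": 1},{"x": 0,"y": 0,"z": -150,"rx": 0,"ry": 0,"rz": 0,"fingers": 1},{"x": 0,"y": 0,"z": -200,"rx": 0,"ry": 0,"rz": 0,"fingers": 1},{"x": 0,"y": 0,"z": -250,"rx": 0,"ry": 0,"rz": 0,"fingers": 1},{"x": 0,"y": 0,"z": -280,"rx": 0,"ry": 0,"rz": 0,"fingers": 1},{"x": 0,"y": 0,"z": -280,"rx": 0,"ry": 0,"rz": 0,"fingers": 1},{"x": 0,"y": 0,"z": -280,"rx": 0,"ry": 0,"rz": 0,"fingers": 1},{"x": 0,"y": 0,"z": -280,"rx": 0,"ry": 0,"rz": 0,"fingers": 1}])

```text
time_s: 7.18
tool_pos: [0.5016, 0.2309, 0.3013]
tool_rot: [180.0, 0.2, 7.9]
force: [-1.3, 0.3, -6.9]
grip_width: 0.0137
grasp_force: 40.0
```

```bash
python3 - <<'E'
from h import *
w=cam('wrist'); np.savez('w4.npz',**w)
plan([(.48,0.0,.303,-10),(.45,-.12,.303,-19.2),(.45,-.24,.303,-19.2),(.484,-.2782,.16,-19.2)])
w=cam('wrist')
cv2.imwrite('pics/w4b.png',cv2.resize(cv2.convertScaleAbs(cv2.cvtColor(w['image'],cv2.COLOR_RGB2BGR),alpha=1.7),(768,576)))
E
```

```text
[-53.4 225.8  -1.1] [0.001  0.0031 0.3126]
[-99.6 340.5  -0.9] [0.0013 0.0031 0.4732]
[-116.1  459.3   -0.8] [0.0013 0.0031 0.4732]
[-87.3 501.8 142.1] [0.0013 0.0031 0.4732]
pose [0.5018 0.231  0.3016] [179.97   0.19   7.91] q [  18.1    9.6  -51.    89.2    7.5   84.9 -115.3] F [-0.1 -0.4 -6.5] g 0.013584371405949551 39.997680550441146 t 7.225
```

View pics/w4b.png

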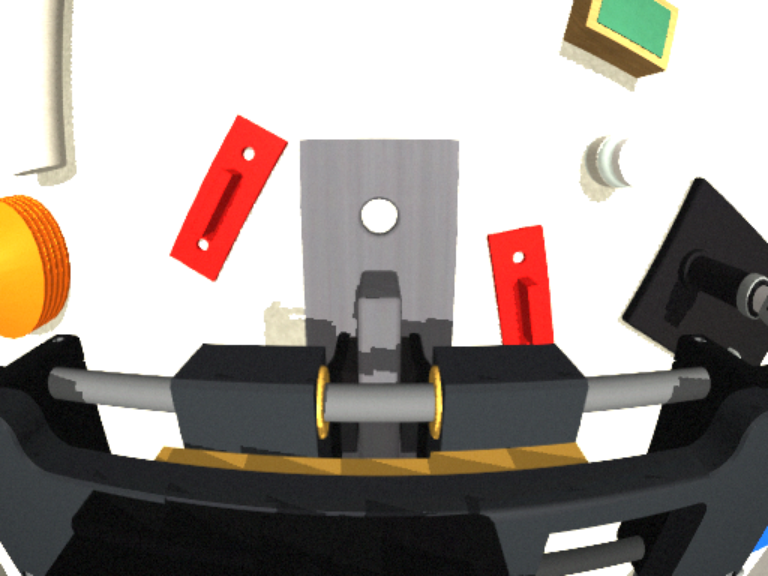

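The plate is held with its front hole at (379,215) and its edges at x≈301 and 459. The rib sits between the pads.

```bash
python3 - <<'E'
from h import *
c=dict(np.load('w4.npz')); g=cv2.cvtColor(c['image'],cv2.COLOR_RGB2GRAY).astype(int)
o=sensors.get_obs(); p=np.array(o['tool_pos']); R=Ro.from_euler('xyz',o['tool_rot'],degrees=True)
z=p[2]-.0135
m=(g<130).astype(np.uint8); k=np.zeros_like(m);k[80:200,190:320]=1
cs,h=cv2.findContours(m*k,cv2.RETR_CCOMP,cv2.CHAIN_APPROX_NONE)
i=max(range(len(cs)),key=lambda j:cv2.contourArea(cs[j]))
for j in range(len(cs)):
    if h[0][j][3]==i and cv2.contourArea(cs[j])>60:
        q=cv2.minEnclosingCircle(cs[j]); H=np.array([cast(c,*x[0],z,1)[:2] for x in cs[j]],np.float32); H=cv2.minEnclosingCircle(H)
        print('hole',q,H,'tool',(R.inv().apply(np.r_[H[0],z]-p)*1000).round(1))
E=cs[i][:,0]
for nm,s in(('L',E[(E[:,0]<206)&(E[:,1]>100)&(E[:,1]<210)]),('R',E[(E[:,0]>295)&(E[:,1]>100)&(E[:,1]<210)]),('F',E[(E[:,1]<97)&(E[:,0]>205)&(E[:,0]<300)])):
    W=np.array([R.inv().apply(cast(c,*x,z,1)-p)*1000 for x in s])
    a,b=(0,1) if nm!='F' else (1,0)
    f=np.polyfit(W[:,a],W[:,b],1);print(nm,len(W),f,W[:,b].mean())
w2=dict(np.load('w2.npz'))
print('pins at .036',cast(w2,245.68,72.7,.036,1),cast(w2,245.5,141,.036,1))
E
```

```text
hole ((252.5, 142.6999969482422), 12.788374900817871) ((0.5580575466156006, 0.23879507184028625), 0.00728907436132431) tool [56.6  0.1 13.3]
L 101 [-6.25628627e-03 -2.90827164e+01] -29.4078572942041
R 105 [1.00737606e-02 2.87310853e+01] 29.244713150702786
F 94 [1.78372680e-03 8.49202152e+01] 84.92018049680053
pins at .036 [ 0.53750125 -0.29623735  0.036     ] [ 0.43317559 -0.25981695  0.036     ]
```

>>> drive_tool(moves=[{"x": -12,"y": 55,"z": 0,"rx": 0,"ry": 0,"rz": 0.07,"fingers": 1},{"x": -25,"y": 110,"z": 0,"rx": 0,"ry": 0,"rz": 0.15,"fingers": 1},{"x": -40,"y": 165,"z": 0,"rx": 0,"ry": 0,"rz": 0.23,"fingers": 1},{"x": -55,"y": 220,"z": 0,"rx": 0,"ry": 0,"rz": 0.31,"fingers": 1},{"x": -75,"y": 275,"z": 0,"rx": 0,"ry": 0,"rz": 0.38,"fingers": 1},{"x": -97,"y": 330,"z": 0,"rx": 0,"ry": 0,"rz": 0.44,"fingers": 1},{"x": -107,"y": 380,"z": 0,"rx": 0,"ry": 0,"rz": 0.473,"fingers": 1},{"x": -112,"y": 430,"z": 0,"rx": 0,"ry": 0,"rz": 0.473,"fingers": 1},{"x": -116,"y": 459,"z": 0,"rx": 0,"ry": 0,"rz": 0.473,"fingers": 1},{"x": -100,"y": 485,"z": 30,"rx": 0,"ry": 0,"rz": 0.473,"fingers": 1},{"x": -87,"y": 502,"z": 70,"rx": 0,"ry": 0,"rz": 0.473,"fingers": 1},{"x": -87,"y": 502,"z": 110,"rx": 0,"ry": 0,"rz": 0.473,"fingers": 1},{"x": -87,"y": 502,"z": 150,"rx": 0,"ry": 0,"rz": 0.473,"fingers": 1},{"x": -87,"y": 502,"z": 150,"rx": 0,"ry": 0,"rz": 0.473,"fingers": 1},{"x": -87,"y": 502,"z": 150,"rx": 0,"ry": 0,"rz": 0.473,"fingers": 1},{"x": -87,"y": 502,"z": 150,"rx": 0,"ry": 0,"rz": 0.473,"fingers": 1}])

```text
time_s: 9.28
tool_pos: [0.4869, -0.2785, 0.1559]
tool_rot: [179.9, -0.2, -19.2]
force: [-0.0, -0.5, -6.4]
grip_width: 0.0135
grasp_force: 40.0
```

```bash
python3 - <<'E'
from h import *
w=cam('wrist'); np.savez('w5.npz',**w)
cv2.imwrite('pics/w5b.png',cv2.resize(cv2.convertScaleAbs(cv2.cvtColor(w['image'],cv2.COLOR_RGB2BGR)[60:260,120:400],alpha=3),(784,560)))
plan([])
E
```

```text
pose [ 0.4867 -0.2784  0.1558] [179.94  -0.22 -19.21] q [ 48.3  11.7 -23.8 101.1   5.1  68.  -86.2] F [ 0.4  0.2 -6.5] g 0.013868235717249705 39.99775942414999 t 9.325
```

View pics/w5b.png

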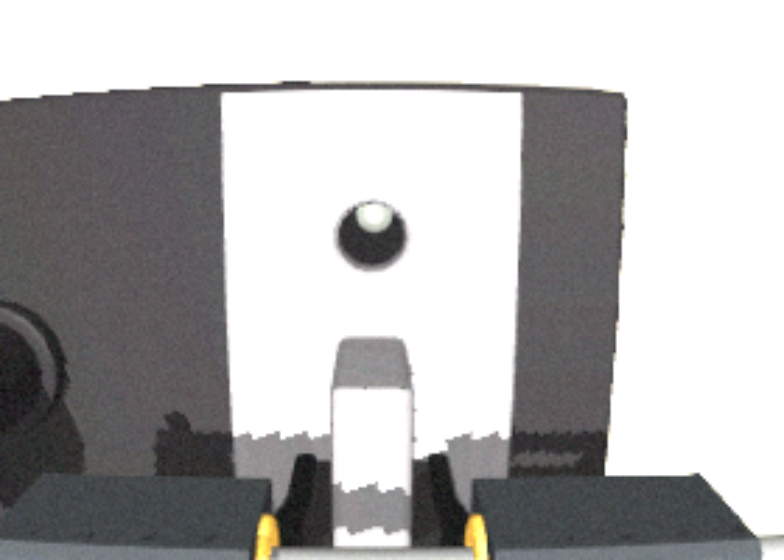

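The pin tip shows through the front hole. The hole centre is at (371,235), and the bright tip is at (375,215) with its lower edge at row 232.

```bash
python3 - <<'E'
from h import *
c=dict(np.load('w5.npz')); f=lambda p:((p[0]-120)*2.8,(p[1]-60)*2.8)
for P in((.5371,-.2965),(.5375,-.2962),(.5359,-.2957)): print('pin->px',np.round([f(proj(c,(*P,z),1)) for z in(.048,.04,.03)],1).tolist())
o=sensors.get_obs();p=np.array(o['tool_pos']); R=Ro.from_euler('xyz',o['tool_rot'],degrees=True)
H=cast(c,371/2.8+120,235/2.8+60,p[2]-.0135,1); print('hole',H,(R.inv().apply(H-p)*1000).round(1))
print('pin tip', cast(c,375/2.8+120,222/2.8+60,.046,1))
E
```

```text
pin->px [[373.3, 211.5], [373.2, 209.5], [373.1, 207.1]]
pin->px [[372.0, 210.6], [371.9, 208.6], [371.9, 206.3]]
pin->px [[372.1, 215.9], [372.1, 213.7], [372.0, 211.3]]
hole [ 0.54009433 -0.29672374  0.14227751] [56.4 -0.3 13.7]
pin tip [ 0.53357761 -0.29586729  0.046     ]
```

>>> drive_tool(moves=[{"x": -3.4,"y": 0.6,"z": 25,"rx": 0,"ry": 0,"rz": 0,"fingers": 1},{"x": -3.4,"y": 0.6,"z": 50,"rx": 0,"ry": 0,"rz": 0,"fingers": 1},{"x": -3.4,"y": 0.6,"z": 72,"rx": 0,"ry": 0,"rz": 0,"fingers": 1},{"x": -3.4,"y": 0.6,"z": 78,"rx": 0,"ry": 0,"rz": 0,"fingers": 1},{"x": -3.4,"y": 0.6,"z": 78,"rx": 0,"ry": 0,"rz": 0,"fingers": 1},{"x": -3.4,"y": 0.6,"z": 78,"rx": 0,"ry": 0,"rz": 0,"fingers": 1}])

```text
time_s: 10.07
tool_pos: [0.483, -0.2778, 0.077]
tool_rot: [180.0, -0.1, -19.2]
force: [0.1, -0.1, -6.3]
grip_width: 0.0139
grasp_force: 40.0
```

```bash
python3 - <<'E'
from h import *
c=cam('wrist'); np.savez('w6.npz',**c)
im=cv2.cvtColor(c['image'],cv2.COLOR_RGB2BGR)[115:175,210:300]
cv2.imwrite('pics/w6b.png',cv2.resize(cv2.convertScaleAbs(im,alpha=2),(720,480),interpolation=2))
plan([])
o=sensors.get_obs();p=np.array(o['tool_pos']); R=Ro.from_euler('xyz',o['tool_rot'],degrees=True)
u,v=proj(c,p+R.apply([.0564,-.0003,.0135]),1);print('hole px',(u-210)*8,(v-115)*8)
for P in((.5371,-.2965),(.5359,-.2957)): u,v=proj(c,(*P,.048),1);print('pin px',(u-210)*8,(v-115)*8)
E
```

```text
pose [ 0.483  -0.2778  0.0769] [ 1.7996e+02 -1.4000e-01 -1.9210e+01] q [ 47.6  16.  -23.3 106.    7.3  59.4 -87.8] F [ 0.8 -0.5 -7.5] g 0.014012005396497442 39.99781935475767 t 10.125
hole px 339.5408244581995 230.21915609229018
pin px 341.7253441479436 197.13446852196398
pin px 337.0292411074895 215.01016835362748
```

View pics/w6b.png

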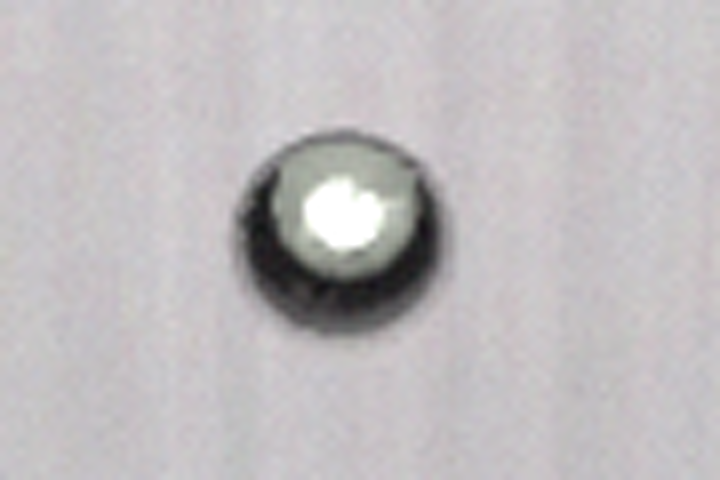

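Pin tip flat at (345,211), hole centre at (340,231) in the crop.

```bash
python3 - <<'E'
from h import *
c=dict(np.load('w6.npz'));o=sensors.get_obs();p=np.array(o['tool_pos']); R=Ro.from_euler('xyz',o['tool_rot'],degrees=True)
H=cast(c,210+340.5/8,115+231/8,p[2]-.0135,1);P=cast(c,210+345/8,115+211/8,.048,1)
print(H,P,(R.inv().apply(P-H)*1000).round(2))
E
```

```text
[ 0.53626121 -0.29610212  0.06343963] [ 0.53599429 -0.29638497  0.048     ] [-0.2   0.34 15.44]
```

>>> drive_tool(moves=[{"x": -0.2,"y": 0.3,"z": 6,"rx": 0,"ry": 0,"rz": 0,"fingers": 1},{"x": -0.2,"y": 0.3,"z": 10,"rx": 0,"ry": 0,"rz": 0,"fingers": 1},{"x": -0.2,"y": 0.3,"z": 14,"rx": 0,"ry": 0,"rz": 0,"fingers": 1},{"x": -0.2,"y": 0.3,"z": 17,"rx": 0,"ry": 0,"rz": 0,"fingers": 1},{"x": -0.2,"y": 0.3,"z": 17,"rx": 0,"ry": 0,"rz": 0,"fingers": 1}])

```text
time_s: 10.75
tool_pos: [0.4822, -0.2777, 0.0584]
tool_rot: [180.0, -0.1, -19.2]
force: [2.4, -1.0, -9.3]
grip_width: 0.0137
grasp_force: 40.0
```

>>> drive_tool(moves=[{"x": 0.2,"y": 0,"z": 3,"rx": 0,"ry": 0,"rz": 0,"fingers": 1},{"x": 0.2,"y": 0,"z": 6,"rx": 0,"ry": 0,"rz": 0,"fingers": 1},{"x": 0.2,"y": 0,"z": 8,"rx": 0,"ry": 0,"rz": 0,"fingers": 1},{"x": 0.2,"y": 0,"z": 10,"rx": 0,"ry": 0,"rz": 0,"fingers": 1},{"x": 0.2,"y": 0,"z": 10,"rx": 0,"ry": 0,"rz": 0,"fingers": 1}])

```text
time_s: 11.38
tool_pos: [0.4822, -0.2777, 0.0485]
tool_rot: [180.0, -0.0, -19.2]
force: [3.1, -2.0, -7.2]
grip_width: 0.0135
grasp_force: 40.0
```

>>> drive_tool(moves=[{"x": 0.3,"y": 0,"z": 1,"rx": 0,"ry": 0,"rz": 0,"fingers": 1},{"x": 0.3,"y": 0,"z": 1.5,"rx": 0,"ry": 0,"rz": 0,"fingers": 1},{"x": 0.3,"y": 0,"z": 2,"rx": 0,"ry": 0,"rz": 0,"fingers": 1},{"x": 0.3,"y": 0,"z": 2,"rx": 0,"ry": 0,"rz": 0,"fingers": 1}])

```text
time_s: 11.88
tool_pos: [0.4823, -0.2777, 0.0474]
tool_rot: [180.0, -0.0, -19.2]
force: [-0.8, 1.6, 4.0]
grip_width: 0.0136
grasp_force: 40.0
```

>>> drive_tool(moves=[{"x": 0,"y": 0,"z": 0,"rx": 0,"ry": 0,"rz": 0,"fingers": 0},{"x": 0,"y": 0,"z": 0,"rx": 0,"ry": 0,"rz": 0,"fingers": 0},{"x": 0,"y": 0,"z": 0,"rx": 0,"ry": 0,"rz": 0,"fingers": 0},{"x": 0,"y": 0,"z": 0,"rx": 0,"ry": 0,"rz": 0,"fingers": 0},{"x": 0,"y": 0,"z": 0,"rx": 0,"ry": 0,"rz": 0,"fingers": 0},{"x": 0,"y": 0,"z": -10,"rx": 0,"ry": 0,"rz": 0,"fingers": 0},{"x": 0,"y": 0,"z": -30,"rx": 0,"ry": 0,"rz": 0,"fingers": -1},{"x": 0,"y": 0,"z": -70,"rx": 0,"ry": 0,"rz": 0,"fingers": -1},{"x": 0,"y": 0,"z": -130,"rx": 0,"ry": 0,"rz": 0,"fingers": -1},{"x": 0,"y": 0,"z": -190,"rx": 0,"ry": 0,"rz": 0,"fingers": -1},{"x": -30,"y": 0,"z": -250,"rx": 0,"ry": 0,"rz": 0,"fingers": -1},{"x": -60,"y": -50,"z": -270,"rx": 0,"ry": 0,"rz": 0,"fingers": -1},{"x": -60,"y": -110,"z": -270,"rx": 0,"ry": 0,"rz": 0,"fingers": -1},{"x": -60,"y": -130,"z": -270,"rx": 0,"ry": 0,"rz": 0,"fingers": -1},{"x": -60,"y": -130,"z": -270,"rx": 0,"ry": 0,"rz": 0,"fingers": -1},{"x": -60,"y": -130,"z": -270,"rx": 0,"ry": 0,"rz": 0,"fingers": -1},{"x": -60,"y": -130,"z": -270,"rx": 0,"ry": 0,"rz": 0,"fingers": -1}])

```text
time_s: 14.0
tool_pos: [0.4678, -0.1368, 0.3164]
tool_rot: [180.0, 0.0, -19.4]
force: [-0.0, 1.0, 0.2]
grip_width: 0.0871
grasp_force: 0.0
```

```bash
python3 - <<'E'
from h import *
c=cam('wrist'); np.savez('w7.npz',**c)
im=cv2.cvtColor(c['image'],cv2.COLOR_RGB2BGR)[0:240,120:440]
cv2.imwrite('pics/w7b.png',cv2.resize(cv2.convertScaleAbs(im,alpha=3),(800,600),interpolation=2))
plan([])
E
```

```text
pose [ 0.4679 -0.1366  0.3164] [ 1.800e+02  3.000e-02 -1.935e+01] q [ 44.6  -2.3 -30.2  96.5  -1.2  85.5 -94.8] F [-0.   0.3  1.6] g 0.08715105345347135 0.0 t 14.05
```

View pics/w7b.png

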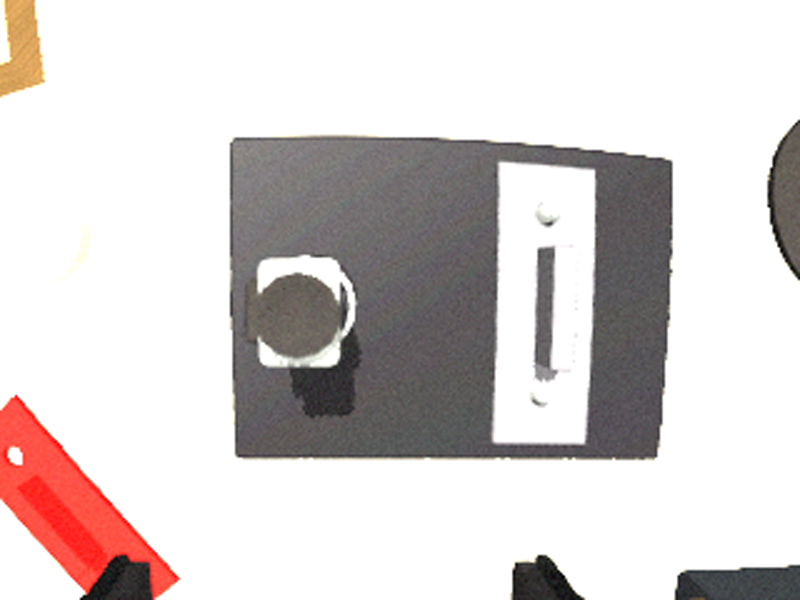

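The plate lies over both pins at (546,212) and (541,395). The head block's top spans (257,257) to (342,367), and the button is at (250,310) on its +y side.

```bash
python3 - <<'E'
from h import *
c=dict(np.load('w7.npz')); f=lambda u,v:(120+u/2.5,v/2.5)
H=cast(c,*f(299.5,312),.203,1);print('block',H)
print('cup',cast(c,*f(297,316),.217,1))
w2=dict(np.load('w2.npz')); print('cup2',tri([line(c,*f(297,316),1),line(w2,170/1.5,168/1.5,1)]))
E4=[cast(c,*f(u,v),.034,1)[:2] for u,v in((499,162),(595,170),(585,443),(493,443))];print('plate c',np.mean(E4,0),E4)
print('pins',cast(c,*f(546,212),.047,1),cast(c,*f(541,395),.047,1))
g=cv2.cvtColor(c['image'],cv2.COLOR_RGB2GRAY)
for z in(.203,):
  for u,v in((257,257),(342,257),(257,367),(342,367)): print(cast(c,*f(u,v),z,1).round(4))
plan([(.53,-.1475,.24,-19.2),(.53,-.1475,.17,-19.2)])
E
```

```text
block [ 0.53027789 -0.14635631  0.203     ]
cup [ 0.52973502 -0.14589241  0.217     ]
cup2 [ 0.52982009 -0.14573335  0.21217501]
plate c [ 0.48256698 -0.27805332] [array([ 0.57282336, -0.27736976]), array([ 0.5529099 , -0.33416499]), array([ 0.3926393 , -0.27878389]), array([ 0.41189539, -0.22189464])]
pins [ 0.53637961 -0.29135777  0.047     ] [ 0.43423688 -0.25628193  0.047     ]
[ 0.5542 -0.1387  0.203 ]
[ 0.544  -0.1672  0.203 ]
[ 0.5167 -0.1251  0.203 ]
[ 0.5063 -0.1542  0.203 ]
[ 62.3 -10.3  76.3] [ 0.      0.0005 -0.0026]
[ 62.3 -10.3 146.3] [ 0.      0.0005 -0.0026]
pose [ 0.4679 -0.1366  0.3164] [ 1.800e+02  3.000e-02 -1.935e+01] q [ 44.6  -2.3 -30.2  96.5  -1.2  85.5 -94.8] F [-0.   0.3  1.6] g 0.08715105345347135 0.0 t 14.05
```

>>> drive_tool(force=40, moves=[{"x": 30,"y": -6,"z": 0,"rx": 0,"ry": 0,"rz": -0.003,"fingers": -1},{"x": 61.5,"y": -12,"z": 20,"rx": 0,"ry": 0,"rz": -0.003,"fingers": -1},{"x": 61.5,"y": -12,"z": 60,"rx": 0,"ry": 0,"rz": -0.003,"fingers": -1},{"x": 61.5,"y": -12,"z": 100,"rx": 0,"ry": 0,"rz": -0.003,"fingers": -1},{"x": 61.5,"y": -12,"z": 130,"rx": 0,"ry": 0,"rz": -0.003,"fingers": -1},{"x": 61.5,"y": -12,"z": 146,"rx": 0,"ry": 0,"rz": -0.003,"fingers": -1},{"x": 61.5,"y": -12,"z": 146,"rx": 0,"ry": 0,"rz": -0.003,"fingers": -1},{"x": 61.5,"y": -12,"z": 146,"rx": 0,"ry": 0,"rz": -0.003,"fingers": -1}])

```text
time_s: 15.05
tool_pos: [0.5312, -0.1444, 0.1719]
tool_rot: [180.0, -0.1, -19.1]
force: [-0.1, -0.0, 0.3]
grip_width: 0.0872
grasp_force: 0.0
```

>>> drive_tool(moves=[{"x": 0,"y": 0,"z": 0,"rx": 0,"ry": 0,"rz": 0,"fingers": 1},{"x": 0,"y": 0,"z": 0,"rx": 0,"ry": 0,"rz": 0,"fingers": 1},{"x": 0,"y": 0,"z": 0,"rx": 0,"ry": 0,"rz": 0,"fingers": 1},{"x": 0,"y": 0,"z": 0,"rx": 0,"ry": 0,"rz": 0,"fingers": 1},{"x": 0,"y": 0,"z": 0,"rx": 0,"ry": 0,"rz": 0,"fingers": 1},{"x": 0,"y": 0,"z": 0,"rx": 0,"ry": 0,"rz": 0,"fingers": 1},{"x": 0,"y": 0,"z": 0,"rx": 0,"ry": 0,"rz": 0,"fingers": 1},{"x": 0,"y": 0,"z": 0,"rx": 0,"ry": 0,"rz": 0,"fingers": 1},{"x": 0,"y": 0,"z": 0,"rx": 0,"ry": 0,"rz": 0,"fingers": 1},{"x": 0,"y": 0,"z": 0,"rx": 0,"ry": 0,"rz": 0,"fingers": 1}])

```text
time_s: 16.3
tool_pos: [0.5298, -0.1456, 0.1705]
tool_rot: [179.9, 0.0, -19.1]
force: [-2.8, -5.5, 1.3]
grip_width: 0.03
grasp_force: 40.0
```

>>> drive_tool(moves=[{"x": 0,"y": 0.7,"z": -5,"rx": 0,"ry": 0,"rz": 0,"fingers": 1},{"x": 0,"y": 0.7,"z": -15,"rx": 0,"ry": 0,"rz": 0,"fingers": 1},{"x": 0,"y": 0.7,"z": -25,"rx": 0,"ry": 0,"rz": 0,"fingers": 1},{"x": 0,"y": 0.7,"z": -35,"rx": 0,"ry": 0,"rz": 0,"fingers": 1},{"x": 0,"y": 0.7,"z": -45,"rx": 0,"ry": 0,"rz": 0,"fingers": 1},{"x": 0,"y": 0.7,"z": -55,"rx": 0,"ry": 0,"rz": 0,"fingers": 1},{"x": 0,"y": 0.7,"z": -65,"rx": 0,"ry": 0,"rz": 0,"fingers": 1},{"x": 0,"y": 0.7,"z": -75,"rx": 0,"ry": 0,"rz": 0,"fingers": 1},{"x": 0,"y": 0.7,"z": -83,"rx": 0,"ry": 0,"rz": 0,"fingers": 1},{"x": 0,"y": 0.7,"z": -90,"rx": 0,"ry": 0,"rz": 0,"fingers": 1},{"x": 0,"y": 0.7,"z": -90,"rx": 0,"ry": 0,"rz": 0,"fingers": 1},{"x": 0,"y": 0.7,"z": -90,"rx": 0,"ry": 0,"rz": 0,"fingers": 1}])

```text
time_s: 17.8
tool_pos: [0.5297, -0.1456, 0.2608]
tool_rot: [179.9, 0.0, -19.1]
force: [-1.4, -5.1, -1.2]
grip_width: 0.0302
grasp_force: 40.0
```

>>> drive_tool(moves=[{"x": 0,"y": 0.5,"z": -4,"rx": 0,"ry": 0,"rz": 0,"fingers": 1},{"x": 0,"y": 0.5,"z": -8,"rx": 0,"ry": 0,"rz": 0,"fingers": 1},{"x": 0,"y": 0.5,"z": -10,"rx": 0,"ry": 0,"rz": 0,"fingers": 1},{"x": 0,"y": 0.5,"z": -10.5,"rx": 0,"ry": 0,"rz": 0,"fingers": 1},{"x": 0,"y": 0.5,"z": -10.5,"rx": 0,"ry": 0,"rz": 0,"fingers": 1},{"x": 0,"y": 0.5,"z": -10.5,"rx": 0,"ry": 0,"rz": 0,"fingers": 1}])

```text
time_s: 18.55
tool_pos: [0.5297, -0.1456, 0.2713]
tool_rot: [180.0, 0.0, -19.1]
force: [-1.8, -4.4, -2.1]
grip_width: 0.0302
grasp_force: 40.0
```

```bash
python3 - <<'E'
from h import *
plan([])
s=cam('side');w=cam('wrist')
A=cv2.resize(cv2.cvtColor(s['image'],cv2.COLOR_RGB2BGR)[90:240,220:370],(400,400)); B=cv2.resize(cv2.cvtColor(w['image'],cv2.COLOR_RGB2BGR)[60:360,120:420],(400,400))
cv2.imwrite('pics/f.png',cv2.convertScaleAbs(np.hstack([A,B]),alpha=2))
E
```

```text
pose [ 0.5297 -0.1456  0.2713] [ 1.7995e+02  1.0000e-02 -1.9060e+01] q [ 42.2   7.1 -32.2  93.1   3.9  80.9 -99.5] F [-1.8 -4.4 -2.1] g 0.030244687745415097 39.99637727625668 t 18.55
```

View pics/f.png

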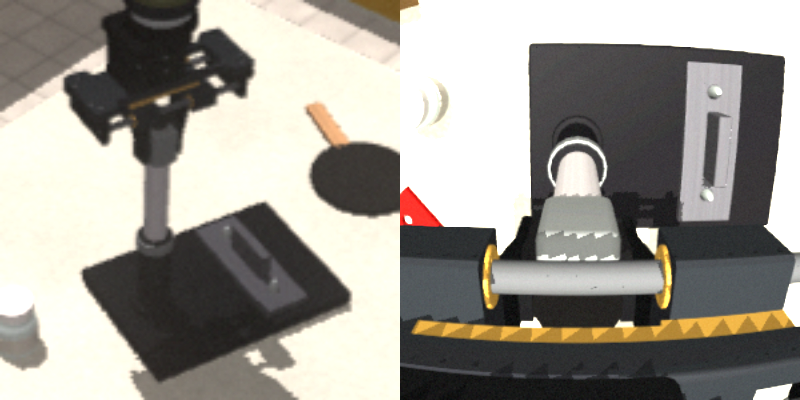

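The post is drawn well out (rod visible at (155,200)), the head is between the pads, and the plate is flush on its pins. I'll feel for the solid end to rule out slip.

>>> drive_tool(moves=[{"x": 0,"y": 0,"z": -1,"rx": 0,"ry": 0,"rz": 0,"fingers": 1},{"x": 0,"y": 0,"z": -2,"rx": 0,"ry": 0,"rz": 0,"fingers": 1},{"x": 0,"y": 0,"z": -2,"rx": 0,"ry": 0,"rz": 0,"fingers": 1},{"x": 0,"y": 0,"z": -2,"rx": 0,"ry": 0,"rz": 0,"fingers": 1}])

```text
time_s: 19.15
tool_pos: [0.5297, -0.1456, 0.2726]
tool_rot: [180.0, 0.0, -19.1]
force: [-0.1, -5.8, -6.5]
grip_width: 0.0305
grasp_force: 40.0
```

>>> drive_tool(moves=[{"x": 0,"y": 0,"z": 1,"rx": 0,"ry": 0,"rz": 0,"fingers": 1},{"x": 0,"y": 0,"z": 2,"rx": 0,"ry": 0,"rz": 0,"fingers": 1},{"x": 0,"y": 0,"z": 2,"rx": 0,"ry": 0,"rz": 0,"fingers": 1},{"x": 0,"y": 0,"z": 2,"rx": 0,"ry": 0,"rz": 0,"fingers": 1}])

```text
time_s: 19.65
tool_pos: [0.5297, -0.1457, 0.2714]
tool_rot: [179.9, 0.0, -19.1]
force: [-1.8, -5.2, -2.5]
grip_width: 0.0305
grasp_force: 40.0
```

```bash
python3 -c "
from h import *
plan([]); print(workorder.sign_off())"
```

```text
pose [ 0.5297 -0.1457  0.2714] [179.95   0.   -19.06] q [ 42.2   7.1 -32.2  93.1   3.9  80.9 -99.5] F [-1.8 -5.2 -2.5] g 0.030500196262489742 39.996527982875705 t 19.65
the job is handed in; nothing more can be done
None
```

The job is handed in at 19.65 s: the steel plate lies flush on the pins, and the arm holds the post at its second stop (about 101 mm up) with the button squeezed in; the sign-off returned no verdict.

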